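Crank the bottle clamp shut on a reagent bottle

ROBOT

A 7-joint arm with a two-finger parallel gripper is mounted at the origin on a cart in front of the work surface, level with it; the furniture and walls round the work are solid. World frame = base frame: x ahead of the robot, y to its left, z up, the work surface at z = 0. Lengths are in mm, angles in rad, forces in N, time in s.
With the tool pointing down it reaches from about 400 to 850 mm from the base axis. Payload 4.5 kg.
Tool frame: the origin (TCP) lies at the very end of the fingers, on their centre line; the grasp point (between the pads) lies 19 mm behind it (ctrl.grip_depth is the distance from the TCP to the grasp point, in mm); x points along the fingers, y is the direction in which the jaws open and shut, and the axes are right-handed (so a half turn about x gives the same grasp; the last joint's range is limited). The gripper opens to 85 mm and grips with 20 to 120 N. Pads are 22 mm wide; open, the fingers measure 114 mm over their backs; the gripper's body (76 mm by 85 mm) begins 54 mm behind the grasp point. The pads swing forward as they close: fully open they stand 13 mm farther back than shut.
Start: joints at [1.364, 0.689, -0.195, 1.565, 0.157, 0.902, -0.215], TCP at [149.078, -606.984, 231.317] pointing down, gripper open.
Joint ranges: [-3.01, 3.01], [-0.46, 2.08], [-1.47, 1.51], [0.13, 2.56], [-1, 4.14], [0.04, 2.09], [-2.66, 2.66]. Speed limits (rad/s): [2.57, 2.57, 3.14, 3.14, 3.14, 3.14, 3.14].

INTERFACE

Orientations are given as a rotation vector (axis times angle).
In Python, from workcell import ctrl gives the robot as it stands. The module is installed in compiled form; this text tells all that it offers.
- The arm moves only by the tool send_rows, never from a script. Its argument "rows" is a list of rows, each an object with "xyz": the shift along the world's x, y, z in mm, a list of three; "angular": the turn, a rotation vector about the world's x, y, z in rad, a list of three; "jaw": the closure, from 0 (fully open) to 1 (shut). A call has 1 to 20 rows; each row is the pose to reach, as a shift and turn from the pose measured when the call began; what a row does not reach only later rows make up. A row lasts 1/8 s, in which the tool goes at most 62.5 mm and 10.7 degrees, less where a joint would pass 70% of its speed; a pose out of reach is approached as far as the arm can. A call with a gripper value outside its range is refused whole. The fingers move at their own pace and stop on an object; the grip force is fixed at half the most. Time passes only in rows, so rows that repeat a pose let the fingers close. It gives the time, the measured TCP pose, the force and the opening at its end, in the units of the state.
- ctrl.get_state(): the state, without advancing time (a new reading comes with each control period).
- ctrl.read_camera(name): name is "scene" or "top" or "wrist"; returns a dict with "img" (384x512x3 uint8, red, green, blue), "fx", "fy", "cx", "cy" (pixels), "origin" and "orientation" of the camera in the world. Camera axes: x right, y down, z forward; pixel columns grow to the right and rows downward; lengths in mm; the calibration is good to about 2 mm. The wrist camera is an equidistant fisheye: a pixel r from the principal point sees the ray r / f radians off the axis. A picture is of the moment at which its call begins. There is no depth.
- ctrl.hand_in(): hands the job in, once; it reports no verdict.
The state is a dict: "clock": time; "q": joint angles; "joint_vel": joint speeds; "effort": joint torques, N m; "position": TCP position; "tool_rot": TCP orientation; "ft_force": force on the tool from outside, world axes, zero at the start; "torque": the same for the moment, N m; "finger_gap": finger opening in mm.
Only numpy, scipy, OpenCV 4.12 (cv2) and the standard library are available. Lean on these libraries where they do the work, as an engineer would, in place of code of your own. Each camera call takes 0.05 s, during which the arm holds its last target. There are 200 camera calls.

TASK

The amber bottle is to be held so that its stuck cap can be opened: fit the loose crank fully home on the square spindle of the bottle clamp, then wind it clockwise by its handle, full circle after full circle, until the sprung pad has the bottle firmly but gently pressed into the V of the fixed jaw. Press and turn with a light hand, move the jaw by the crank only and leave the bottle alone, do not overwind, leave the crank seated on the spindle and let go of it, with everything else left in place.

Things in the scene. Friction and masses are not known exactly. Their poses are not given: they have to be found in the camera images.
- clamp: Grey bottle clamp, fixed, base 110 x 335 x 12 mm. Origin: underside, below the spindle axis; z up; its +y runs from the gear housing (80 x 80 mm round the origin, top 80 mm high) to the fixed rubber V jaw (y 235 to 270 mm, 76 mm high). Spindle turned clockwise from above closes it, 36 mm of jaw travel a turn; it needs a steady 0.25 N m plus 0.0057 N m per N of clamping, and stays where left.
- spindle_top (a point): Centre of the top end of the vertical square spindle, 99 mm above the bench (frame as the clamp's; does not turn with the spindle). Square 12 x 12 mm, chamfered end, standing 16 mm out of a round collar 31 mm across. How far the square is turned at the start is not reported: look or feel for it; every quarter turn is alike. 5 to 10 N of pressing is enough.
- jaw: Aluminium moving jaw, 104 x 12 x 52 mm, 68 mm high, driven along the clamp's +y by the spindle. Origin: at bench level in the middle of its thickness; 54 to 68 mm from the spindle axis at the start, which is 2 to 2.5 turns short of clamping.
- pad: Sprung rubber-faced pad, 60 x 45 mm, on two plungers in front of the moving jaw. Origin: at bench level, 10 mm behind its rubber face; 34 mm from the jaw's origin at rest; the bottle pushes it back towards the jaw, by at most 22 mm, against 2.5 N per mm.
- bottle: Amber glass reagent bottle, 70 mm across, 158 mm high, standing loose on the clamp's base plate between the pad and the V jaw. Origin: centre of its underside. Home in the V its axis is 215 mm from the spindle axis. Firmly held is 10 to 30 N; more than 40 N is too much for it.
- crank: Loose steel crank, 0.2 kg, standing on its hub: 28 x 28 x 31 mm, sides along its x and y, with a square socket in the underside (14 mm wide, 18 mm deep, chamfered). Origin: centre of the hub's underside; z up; x along the arm (18 mm wide, 7 thick, 23 to 30 mm up) to the handle. Balance point 8 mm from the hub's axis. Fully home, the hub rests on the collar, 83 mm above the bench.
- crank_handle (a point): Middle of the crank's upright black handle: 60 mm from the hub's axis, 18 mm thick, 32 to 68 mm above the hub's underside (this point 50 mm above it). It spins freely on its pin, so that it can be held firmly while the crank goes round.
- timer: White square lab timer 62 x 62 x 20 mm, a bystander; origin: centre of the underside.
- dropper: Small brown dropper bottle, 31 mm across, 86 mm high, a bystander; origin: centre of the underside.
- beaker: Small glass beaker, 52 mm across, 60 mm high, a bystander; origin: centre of the underside.
- vial: Sample vial with white cap, 25 mm across, 53 mm high, a bystander; origin: centre of the underside.
- screwdriver: Lying screwdriver, 132 mm long, a bystander; origin: middle of its underside.
- tweezers: Lying steel tweezers, 127 mm long, a bystander; origin: middle of the underside.
Mind the look-alikes: they are no part of the job. Leave any red look-alike of the crank alone.

How it is judged:
By the outcome, as a careful person would: the job done as asked, in the order asked, and still so for the second after the job is handed in, with the robot touching nothing.
It also fails if it takes over 72 s, if anything falls off the work surface, if the arm or the gripper's body presses on something with over 40 N, if the wrist force passes 120 N, or if a joint passes its speed limit or range.

## Working session

There is one attempt and no reset: what is moved stays moved. The work goes in short steps, Python scripts to look and compute and a tool call to move; the robot and the scene stay as the last step left them, time stands still between calls to the robot, and variables do not carry over. Pictures are saved under pics/ and viewed, and the job is handed in when it is done.

Besides the shell and the picture viewer there is one more tool, called after "Call:" by a JSON object that holds its "name" and its "arguments". send_rows: Moves the arm, as the interface text tells. Its arguments: {"type":"object","properties":{"rows":{"type":"array","items":{"type":"object","properties":{"xyz":{"type":"array","items":{"type":"number"}},"angular":{"type":"array","items":{"type":"number"}},"jaw":{"type":"number"}}}}},"required":["rows"]}

```bash
mkdir -p pics
cat > h.py <<'E'
import numpy as np, cv2
from workcell import ctrl
from scipy.spatial.transform import Rotation as R
def snap(n,f):
    c=ctrl.read_camera(n); cv2.imwrite('pics/'+f,cv2.cvtColor(c['img'],cv2.COLOR_RGB2BGR)); return c
def rot(c):
    o=np.array(c['orientation'],float); return o if o.shape==(3,3) else R.from_rotvec(o).as_matrix()
def px2w(c,u,v,z,fish=False):
    a=(u-c['cx'])/c['fx'];b=(v-c['cy'])/c['fy']
    if fish:
        r=np.hypot(a,b); d=np.array([a/r*np.sin(r),b/r*np.sin(r),np.cos(r)]) if r>1e-9 else np.array([0,0,1.])
    else: d=np.array([a,b,1.])
    d=rot(c)@d; o=np.array(c['origin']); return o+d*(z-o[2])/d[2]
def w2px(c,p,fish=False):
    d=rot(c).T@(np.array(p)-np.array(c['origin']))
    if fish:
        t=np.arctan2(np.hypot(d[0],d[1]),d[2]);n=np.hypot(d[0],d[1]); return c['cx']+c['fx']*t*d[0]/n, c['cy']+c['fy']*t*d[1]/n
    return c['cx']+c['fx']*d[0]/d[2], c['cy']+c['fy']*d[1]/d[2]
E
python3 - <<'E'
from h import *
for n in ['scene','top','wrist']:
    c=snap(n,n+'0.png'); print(n,c['fx'],c['cx'],c['cy'],c['origin'],np.round(c['orientation'],3).tolist())
print(ctrl.get_state())
E
```

```text
scene 407.6544640293722 257.0550616647041 191.8283820006142 [-19.81631152 445.82820304 817.09597845] [-1.048, 2.42, -1.047]
top 490.71232002328344 256.1109922960936 195.61839644799008 [ 327.44021478  -89.88345257 1448.86076715] [-2.178, 2.115, -0.172]
wrist 297.3186396354542 253.5137208329727 195.674784589934 [ 231.12939031 -586.58203795  373.23710263] [2.253, -1.766, -0.302]
{'clock': 0.15, 'q': array([ 1.36381644,  0.68978796, -0.19455882,  1.56607759,  0.15730205,
        0.90246439, -0.21508456]), 'joint_vel': array([-0.00046815, -0.00165669,  0.00152736, -0.00407593, -0.00221797,
       -0.00187152,  0.00026552]), 'effort': array([-1.74649678e-03, -5.39932287e+01, -1.26846325e+00, -1.58715731e+01,
        9.25946311e-03,  6.47991968e-03, -1.37566315e-05]), 'position': array([ 148.90952169, -606.51860933,  230.67849299]), 'tool_rot': array([ 2.09382305,  0.25483744, -2.09432151]), 'ft_force': array([-0.38411536,  0.09955343, -0.73085295]), 'torque': array([-0.01879228,  0.03803047,  0.00795344]), 'finger_gap': 85.03504855946339}
```

View pics/top0.png

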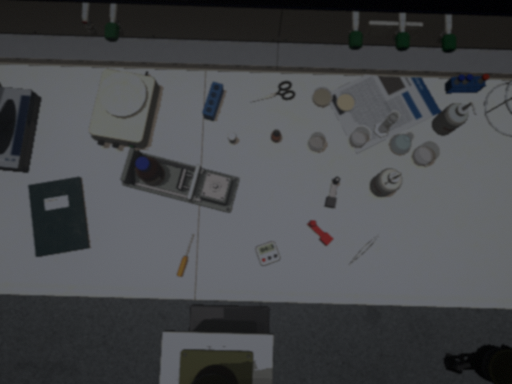

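View pics/scene0.png

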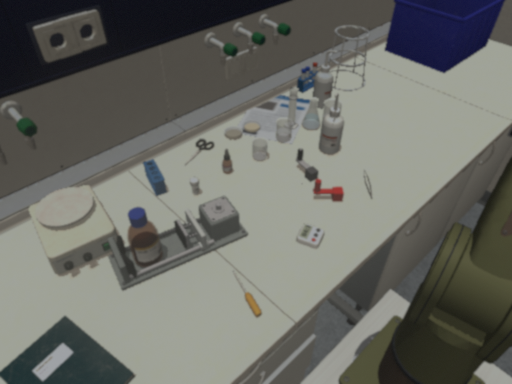

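View pics/wrist0.png

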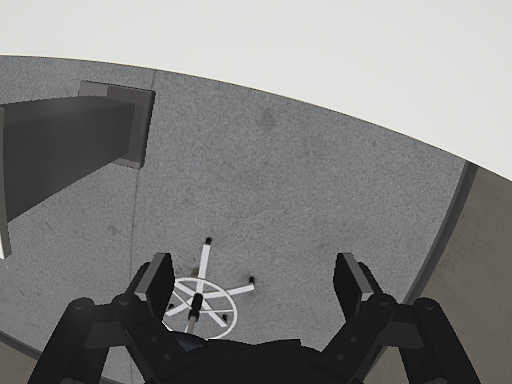

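The top view shows the clamp at about (180,180), its gear housing at (216,186) and the bottle at (150,170). The grey crank is at (333,192) and the red look-alike at (320,232). I'll zoom in.

Run:
```python
from h import *
t=cv2.imread('pics/top0.png'); s=cv2.imread('pics/scene0.png')
a=cv2.resize(t[140:215,115:245],(780,450),interpolation=cv2.INTER_CUBIC)
cv2.imwrite('pics/c1.png',cv2.convertScaleAbs(a,alpha=1.6))
a=cv2.resize(t[165:255,300:390],(600,600),interpolation=cv2.INTER_CUBIC)
cv2.imwrite('pics/c2.png',cv2.convertScaleAbs(a,alpha=1.4))
c=ctrl.read_camera('top')
for n,u,v,z in [('spindle',216,187,99),('crank',333,200,30),('crankhandle',336,181,60),('bottlecap',145,165,158),('timer',268,253,20),('screwd',186,255,10)]: print(n,px2w(c,u,v,z).round())
```

```text
spindle [554.  14.  99.]
crank [ 537. -324.   30.]
crankhandle [ 589. -327.   60.]
bottlecap [598. 202. 158.]
timer [ 378. -138.   20.]
screwd [366. 100.  10.]
```

View pics/c1.png

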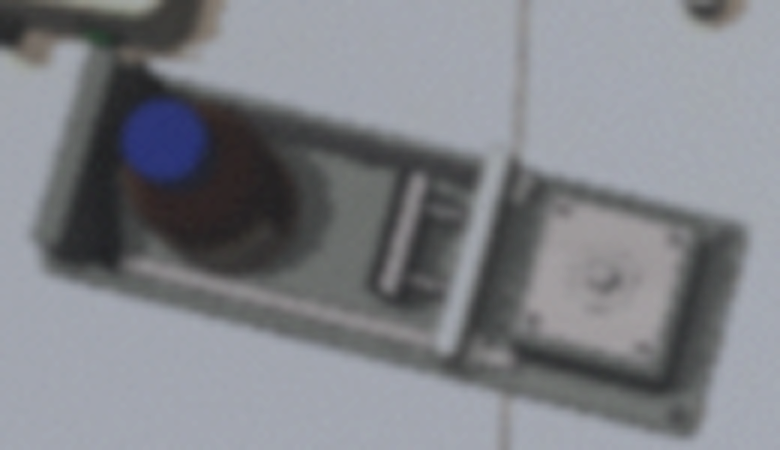

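View pics/c2.png

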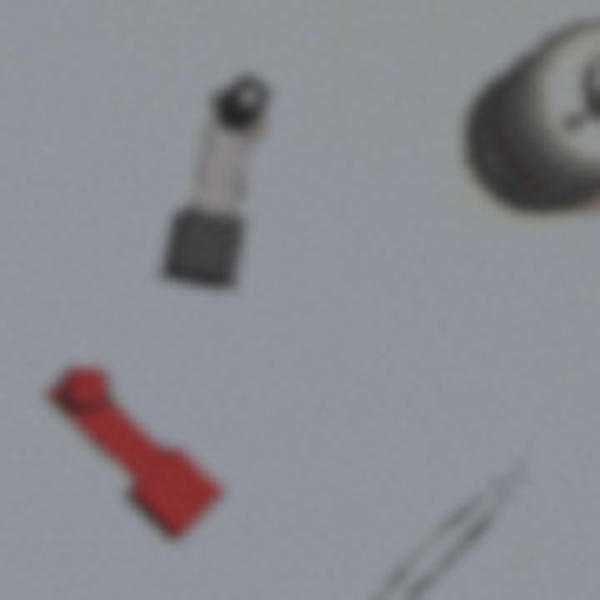

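Run:
```python
from h import *
c=ctrl.read_camera('top'); s=ctrl.get_state()
h=px2w(c,330.4,201.8,31); k=px2w(c,336.3,179.7,68); print('hub',h,'handle',k,np.linalg.norm((k-h)[:2]),'yaw',np.degrees(np.arctan2(*(k-h)[[1,0]])))
sp=px2w(c,215.8,186.7,99);print('sp',sp)
# clamp y direction: housing top corners z80 crop coords
P=lambda u,v,z:px2w(c,115+u/6,140+v/6,z)
for a in [(540,195),(700,215),(680,370),(515,350)]: print(P(*a,80).round(1))
j=[P(497,160,68),P(447,350,68)]; print('jaw',j, 'V',P(105,60,76),P(45,235,76))
print('cap',P(165,140,158))
T=R.from_rotvec(s['tool_rot']).as_matrix(); print(T.round(3)); print('ycol yaw',np.degrees(np.arctan2(T[1,1],T[0,1])))
cam=ctrl.read_camera('wrist'); print('cam in tool',T.T@(np.array(cam['origin'])-s['position']), (T.T@rot(cam)).round(3))
```

```text
hub [ 531.77830583 -316.25116016   31.        ] handle [ 590.91500847 -326.88318254   68.        ] 60.084852494474404 yaw -10.192163569213735
sp [554.77467923  14.742454    99.        ]
[597.9  48.5  80. ]
[590.6 -27.5  80. ]
[516.4 -20.8  80. ]
[523.5  56.9  80. ]
jaw [array([616.65769187,  71.01907929,  68.        ]), array([524.22099958,  90.35844232,  68.        ])] V [657.81537183 259.07176696  76.        ] [572.18791278 281.68849951  76.        ]
cap [602.30615914 209.05920862 158.        ]
[[-0.     0.239 -0.971]
 [ 0.001 -0.971 -0.239]
 [-1.    -0.001  0.   ]]
ycol yaw -76.19825194076193
cam in tool [-142.69252825    0.14873233  -84.56911651] [[ 0.001 -0.33   0.944]
 [ 1.    -0.    -0.001]
 [ 0.     0.944  0.33 ]]
```

Call:
{"name": "send_rows", "arguments": {"rows": [{"xyz":[48,36,0],"angular":[0,0,-0.06],"jaw":0},{"xyz":[96,72,0],"angular":[0,0,-0.12],"jaw":0},{"xyz":[144,108,0],"angular":[0,0,-0.18],"jaw":0},{"xyz":[192,145,0],"angular":[0,0,-0.24],"jaw":0},{"xyz":[240,181,0],"angular":[0,0,-0.3],"jaw":0},{"xyz":[288,217,0],"angular":[0,0,-0.36],"jaw":0},{"xyz":[336,253,0],"angular":[0,0,-0.419],"jaw":0},{"xyz":[383,290,0],"angular":[0,0,-0.419],"jaw":0},{"xyz":[383,290,0],"angular":[0,0,-0.419],"jaw":0},{"xyz":[383,290,0],"angular":[0,0,-0.419],"jaw":0}]}}

```text
clock: 1.55
position: [531.5, -317.1, 230.8]
tool_rot: [-2.127, 0.19, 2.129]
ft_force: [-0.5, -0.7, -0.6]
finger_gap: 85.4
```

Run:
```python
from h import *
c=snap('wrist','w1.png'); s=ctrl.get_state(); print({k:np.round(s[k],3).tolist() for k in ['clock','q','position','ft_force']})
print(c['origin'],[np.round(w2px(c,p,True)) for p in [(532,-316,31),(591,-327,68)]])
```

```text
{'clock': 1.6, 'q': [0.475, 0.677, -0.017, 1.591, 0.015, 0.875, -1.299], 'position': [530.703, -318.1, 230.897], 'ft_force': [-0.618, -0.951, 0.363]}
[ 614.92596348 -332.32018415  373.40227301] [array([252., 167.]), array([253., 119.])]
```

View pics/w1.png

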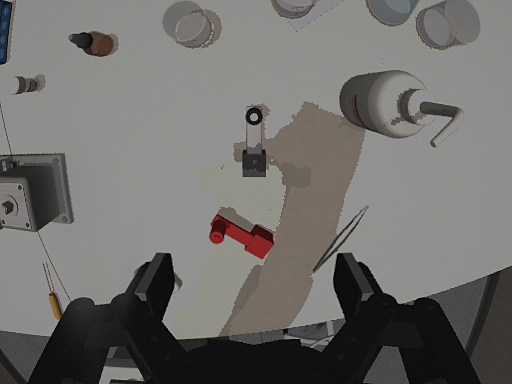

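Run:
```python
from h import *
t=cv2.imread('pics/w1.png'); cv2.imwrite('pics/w1c.png',cv2.resize(t[90:270,190:310],(533,800)[::1],interpolation=cv2.INTER_CUBIC)[:600])
c=ctrl.read_camera('wrist'); print(px2w(c,262,240,31,True),px2w(c,217,228,68,True))
t=cv2.imread('pics/w1.png'); cv2.imwrite('pics/w1d.png',cv2.resize(t[140:240,0:80],(640,800),interpolation=cv2.INTER_CUBIC)[:600])
```

```text
[ 433.92619474 -311.9615578    31.        ] [ 477.66609645 -266.30408469   68.        ]
```

View pics/w1c.png

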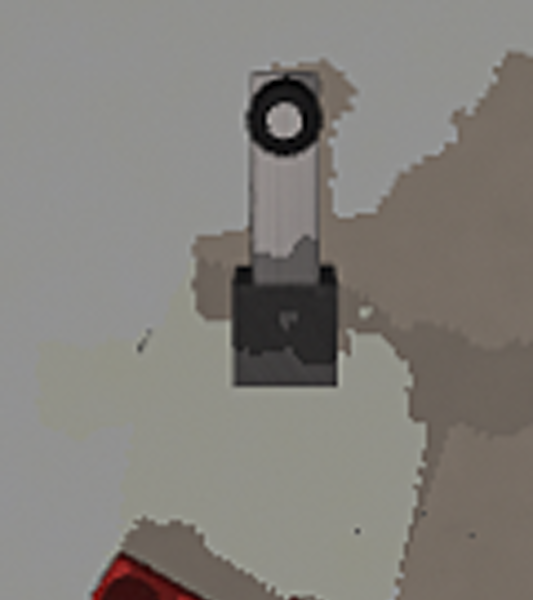

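View pics/w1d.png

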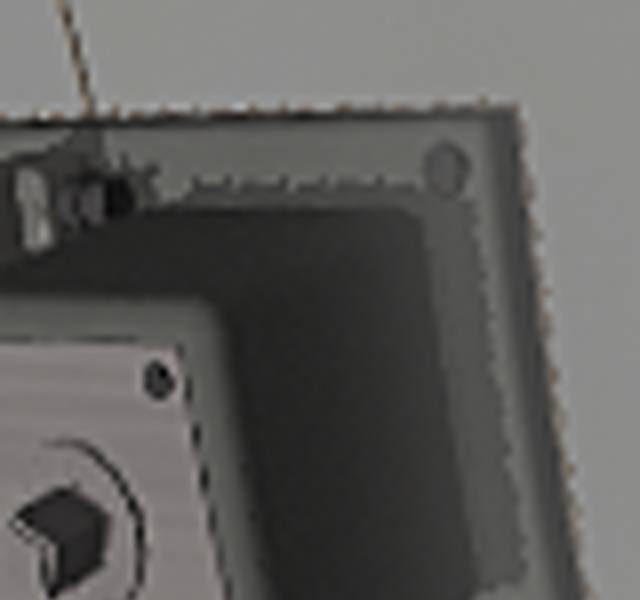

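Run:
```python
from h import *
c=ctrl.read_camera('wrist');s=ctrl.get_state()
h=px2w(c,253.7,165.1,31,True);k=px2w(c,253.7,116.2,68,True);print(h,k,np.linalg.norm((k-h)[:2]),np.degrees(np.arctan2(*(k-h)[[1,0]])))
T=R.from_rotvec(s['tool_rot']).as_matrix();print(s['position'],np.degrees(np.arctan2(T[1,1],T[0,1])), T[:,0])
```

```text
[ 533.29944414 -319.56838028   31.        ] [ 592.72306305 -330.41039506   68.        ] 60.40460056369654 -10.340048433051322
[ 530.43229444 -318.55509532  231.05538561] -100.38561136410607 [-9.69577724e-04 -2.79981794e-04 -9.99999491e-01]
```

Call:
{"name": "send_rows", "arguments": {"rows": [{"xyz":[2.5,-1,-50],"angular":[0,0,0],"jaw":0},{"xyz":[2.5,-1,-100],"angular":[0,0,0],"jaw":0},{"xyz":[2.5,-1,-150],"angular":[0,0,0],"jaw":0},{"xyz":[2.5,-1,-190],"angular":[0,0,0],"jaw":0},{"xyz":[2.5,-1,-212],"angular":[0,0,0],"jaw":0},{"xyz":[2.5,-1,-225],"angular":[0,0,0],"jaw":0},{"xyz":[2.5,-1,-225],"angular":[0,0,0],"jaw":0},{"xyz":[2.5,-1,-225],"angular":[0,0,0],"jaw":0.5},{"xyz":[2.5,-1,-225],"angular":[0,0,0],"jaw":1},{"xyz":[2.5,-1,-225],"angular":[0,0,0],"jaw":1},{"xyz":[2.5,-1,-225],"angular":[0,0,0],"jaw":1},{"xyz":[2.5,-1,-225],"angular":[0,0,0],"jaw":1},{"xyz":[2.5,-1,-225],"angular":[0,0,0],"jaw":1}]}}

```text
clock: 3.32
position: [533.5, -319.7, 6.9]
tool_rot: [-2.127, 0.194, 2.126]
ft_force: [-0.7, 0.8, 5.5]
finger_gap: 26.6
```

Run:
```python
from h import *
c=snap('wrist','w2.png'); s=ctrl.get_state(); print({k:np.round(s[k],3).tolist() for k in ['clock','q','position','ft_force','finger_gap']})
```

```text
{'clock': 3.375, 'q': [0.474, 0.997, -0.016, 1.704, 0.033, 0.44, -1.316], 'position': [533.565, -319.708, 6.95], 'ft_force': [-0.814, 0.852, 5.545], 'finger_gap': 27.056}
```

View pics/w2.png

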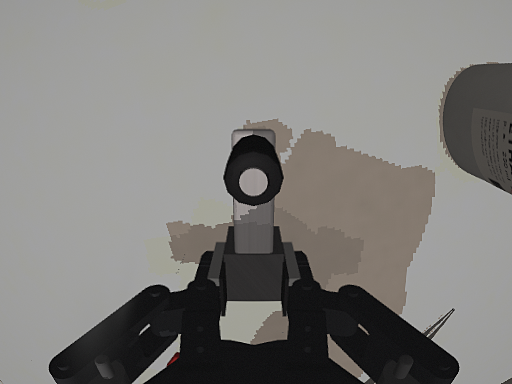

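Call:
{"name": "send_rows", "arguments": {"rows": [{"xyz":[0,0,20],"angular":[0,0,0],"jaw":1},{"xyz":[0,0,60],"angular":[0,0,0],"jaw":1},{"xyz":[0,0,110],"angular":[0,0,0],"jaw":1},{"xyz":[0,20,143],"angular":[0,0,0],"jaw":1},{"xyz":[0,65,143],"angular":[0,0,0],"jaw":1},{"xyz":[-5,115,143],"angular":[0,0,0],"jaw":1},{"xyz":[-8,165,143],"angular":[0,0,0],"jaw":1},{"xyz":[-12,210,143],"angular":[0,0,0],"jaw":1},{"xyz":[-13,245,143],"angular":[0,0,0],"jaw":1},{"xyz":[-13,250,143],"angular":[0,0,0],"jaw":1},{"xyz":[-13,250,143],"angular":[0,0,0],"jaw":1}]}}

```text
clock: 4.75
position: [520.6, -70.1, 150.6]
tool_rot: [-2.128, 0.194, 2.126]
ft_force: [-0.8, -1.2, -2.0]
finger_gap: 26.9
```

Run:
```python
from h import *
c=snap('wrist','w3.png'); s=ctrl.get_state(); print({k:np.round(s[k],3).tolist() for k in ['clock','q','position','ft_force','finger_gap']})
u,v=w2px(c,(554.8,14.7,99),True);print(u,v,c['origin'])
t=cv2.imread('pics/w3.png');u,v=int(u),int(v);cv2.imwrite('pics/w3c.png',cv2.resize(t[v-35:v+35,max(u-40,0):u+40],None,fx=8,fy=8,interpolation=cv2.INTER_CUBIC))
```

```text
{'clock': 4.8, 'q': [0.026, 0.682, 0.034, 1.952, -0.04, 0.508, -1.666], 'position': [520.624, -71.087, 150.44], 'ft_force': [0.145, 0.206, -2.793], 'finger_gap': 26.906}
130.8235524052089 193.85140367323604 [603.75902619 -85.41836234 293.34811238]
```

View pics/w3.png

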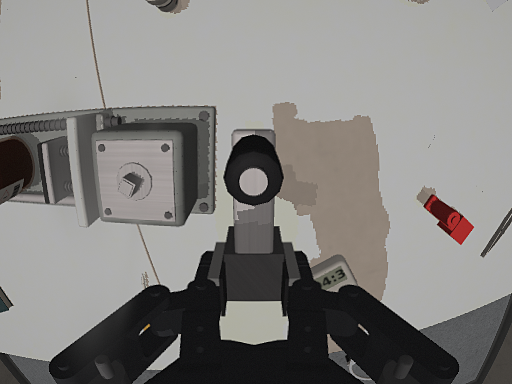

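View pics/w3c.png

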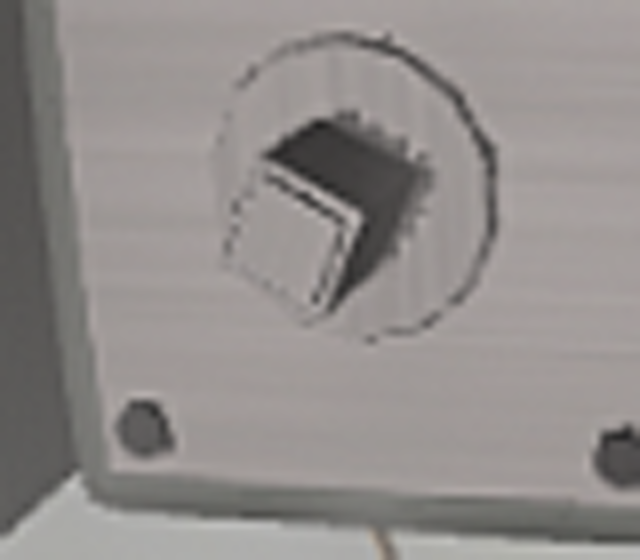

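Run:
```python
from h import *
c=ctrl.read_camera('wrist')
f=lambda a,z:px2w(c,90+(a[0]-3.5)/8,158+(a[1]-3.5)/8,z,True)
q=np.array([f(a,99) for a in [(265,165),(362,213),(317,322),(222,262)]]);print(q.round(1),q.mean(0))
for i in range(4):
    d=q[(i+1)%4]-q[i];print(np.linalg.norm(d),np.degrees(np.arctan2(d[1],d[0]))%90)
print('collar',f((354,187),83), f((212,187),83),f((497,187),83),f((354,33),83),f((370,342),83))
# housing top screws / corners z80
g=lambda u,v,z=80:px2w(c,u,v,z,True).round(1)
print([g(*a) for a in [(101,148),(165,147),(168,211),(107,215)]], np.mean([g(*a) for a in [(101,148),(165,147),(168,211),(107,215)]],0))
```

```text
[[567.7  16.3  99. ]
 [561.4   8.   99. ]
 [552.2  15.9  99. ]
 [559.7  23.7  99. ]] [560.23624654  15.99214509  99.        ]
10.363398795393113 52.81996278324574
12.046106038496115 49.49219853654091
10.820969316155674 46.68211638225142
10.923805342935474 47.06809298273919
collar [560.61324491  15.87365278  83.        ] [563.71600863  31.36356475  83.        ] [557.66898941   1.03070065  83.        ] [575.34691713  11.32335533  83.        ] [544.91278943  19.18217067  83.        ]
[array([592. ,  38.2,  80. ]), array([580.5, -15.4,  80. ]), array([530.4,  -4. ,  80. ]), array([536.3,  52.2,  80. ])] [559.8   17.75  80.  ]
```

Call:
{"name": "send_rows", "arguments": {"rows": [{"xyz":[-6,12,0],"angular":[0,0,0.15],"jaw":1},{"xyz":[-12,24,0],"angular":[0,0,0.3],"jaw":1},{"xyz":[-18,36,0],"angular":[0,0,0.45],"jaw":1},{"xyz":[-24,48,0],"angular":[0,0,0.6],"jaw":1},{"xyz":[-30,60,0],"angular":[0,0,0.75],"jaw":1},{"xyz":[-34,71,0],"angular":[0,0,0.9],"jaw":1},{"xyz":[-34,71,0],"angular":[0,0,1.045],"jaw":1},{"xyz":[-34,71,0],"angular":[0,0,1.045],"jaw":1},{"xyz":[-34,71,0],"angular":[0,0,1.045],"jaw":1}]}}

```text
clock: 5.98
position: [486.7, -1.7, 150.3]
tool_rot: [1.714, 0.78, -1.71]
ft_force: [-0.0, 0.4, -2.6]
finger_gap: 26.8
```

Run:
```python
from h import *
c=snap('wrist','w4.png'); s=ctrl.get_state(); print({k:np.round(s[k],3).tolist() for k in ['clock','q','position','ft_force','finger_gap']})
T=R.from_rotvec(s['tool_rot']).as_matrix();print(np.degrees(np.arctan2(T[1,1],T[0,1])))
u,v=w2px(c,(560,16,99),True);print(u,v,c['origin'])
t=cv2.imread('pics/w4.png');u,v=int(u),int(v);print(u-40,v-35);cv2.imwrite('pics/w4c.png',cv2.resize(t[v-35:v+35,max(u-40,0):u+40],None,fx=8,fy=8,interpolation=cv2.INTER_CUBIC))
```

```text
{'clock': 6.025, 'q': [0.049, 0.65, -0.225, 2.056, 0.308, 0.465, -1.121], 'position': [486.694, -1.428, 150.308], 'ft_force': [-0.361, -0.635, -2.502], 'finger_gap': 26.921}
-40.84302599316304
319.77439857074296 132.4458595791451 [541.71154174  62.4246311  293.08854923]
279 97
```

View pics/w4.png

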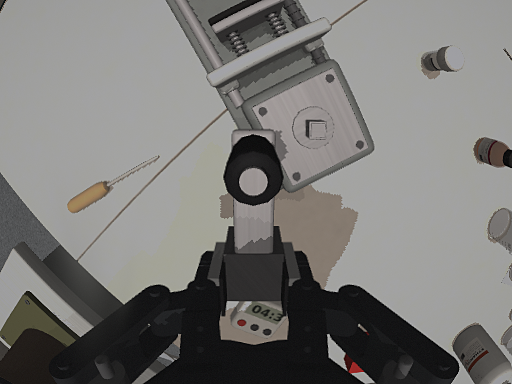

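View pics/w4c.png

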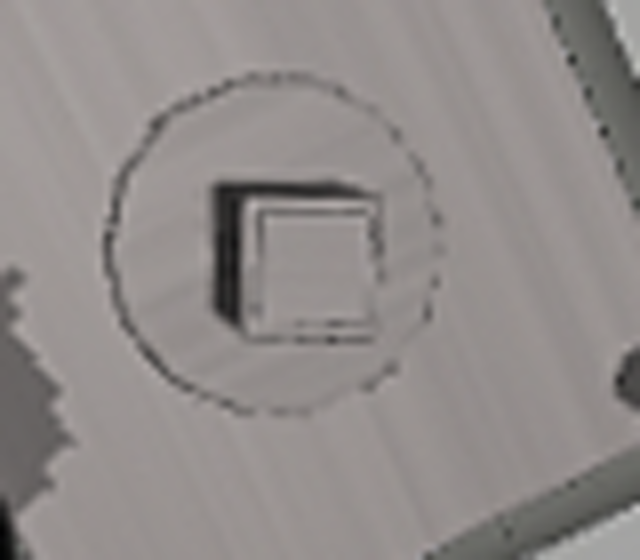

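Run:
```python
from h import *
c=ctrl.read_camera('wrist');s=ctrl.get_state();T=R.from_rotvec(s['tool_rot']).as_matrix()
f=lambda a,z:px2w(c,279+(a[0]-3.5)/8,97+(a[1]-3.5)/8,z,True)
a=f((312,268),99);b=f((274,242),83);print(a,b,s['position'],a-s['position'], T[:,2])
for x in [(243,198),(383,198),(383,338),(243,338)]: print(f(x,99))
g=lambda u,v,z=80:px2w(c,u,v,z,True)
print(np.mean([g(*a) for a in [(263,112),(330,78),(360,145),(294,177)]],0))
# held hub top: known z=TCP-7+31; rear top edge
print('held hub?',[px2w(c,u,v,s['position'][2]-7+31,True) for u,v in [(253,276)]])
t=cv2.imread('pics/w4.png');cv2.imwrite('pics/w4h.png',cv2.resize(t[215:315,205:305],None,fx=6,fy=6,interpolation=cv2.INTER_CUBIC))
```

```text
[559.77550899  18.5471579   99.        ] [560.03436647  18.9459918   83.        ] [486.66542874  -1.1736641  150.31339023] [ 73.11008025  19.72082199 -51.31339023] [-0.65334358 -0.75706102 -0.00088244]
[558.91197478  26.77920745  99.        ]
[568.16731971  19.33318937  99.        ]
[560.86013013  10.052375    99.        ]
[551.56347079  17.65926459  99.        ]
[559.73913057  17.51497656  80.        ]
held hub? [array([487.84974205,   0.69934966, 174.31339023])]
```

View pics/w4h.png

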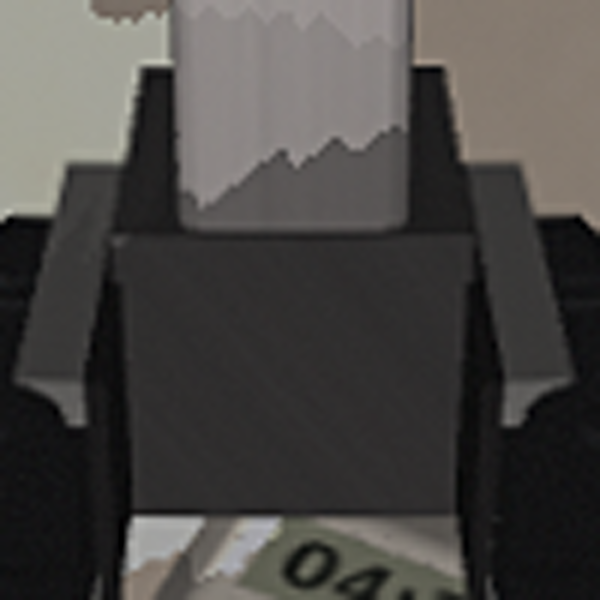

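Run:
```python
from h import *
c=ctrl.read_camera('wrist');s=ctrl.get_state()
for zo in (24,22.5):
    z=s['position'][2]+zo
    a=px2w(c,253.3,253.8,z,True);b=px2w(c,253.3,300.1,z,True);m=(a+b)/2
    print(np.linalg.norm(a-b),m,(m-s['position'])[:2],'move',np.array([559.8,18.3])-m[:2])
print(s['position'])
```

```text
27.589823860458974 [ 4.87071027e+02 -1.33217614e-01  1.74313276e+02] [0.42965494 0.85368845] move [72.72897348 18.43321761]
27.938268963975105 [486.38306227  -0.93085862 172.81327561] [-0.25830931  0.05604744] move [73.41693773 19.23085862]
[486.64137158  -0.98690606 150.31327561]
```

Call:
{"name": "send_rows", "arguments": {"rows": [{"xyz":[25,6.5,0],"angular":[0,0,0],"jaw":1},{"xyz":[50,13,0],"angular":[0,0,0],"jaw":1},{"xyz":[73,19,-10],"angular":[0,0,0],"jaw":1},{"xyz":[73,19,-25],"angular":[0,0,0],"jaw":1},{"xyz":[73,19,-36],"angular":[0,0,0],"jaw":1},{"xyz":[73,19,-40],"angular":[0,0,0],"jaw":1},{"xyz":[73,19,-43],"angular":[0,0,0],"jaw":1},{"xyz":[73,19,-45],"angular":[0,0,0],"jaw":1},{"xyz":[73,19,-47],"angular":[0,0,0],"jaw":1},{"xyz":[73,19,-47],"angular":[0,0,0],"jaw":1}]}}

```text
clock: 7.38
position: [559.6, 18.0, 103.4]
tool_rot: [1.712, 0.782, -1.709]
ft_force: [-0.1, 0.9, -0.8]
finger_gap: 26.9
```

Call:
{"name": "send_rows", "arguments": {"rows": [{"xyz":[0,0,-2],"angular":[0,0,0],"jaw":1},{"xyz":[0,0,-4],"angular":[0,0,0],"jaw":1},{"xyz":[0,0,-6],"angular":[0,0,0],"jaw":1},{"xyz":[0,0,-6],"angular":[0,0,0],"jaw":1}]}}

```text
clock: 7.88
position: [559.5, 18.0, 97.2]
tool_rot: [1.712, 0.783, -1.709]
ft_force: [-1.1, 0.5, -2.4]
finger_gap: 27.1
```

Call:
{"name": "send_rows", "arguments": {"rows": [{"xyz":[0,0,-2],"angular":[0,0,0],"jaw":1},{"xyz":[0,0,-4],"angular":[0,0,0],"jaw":1},{"xyz":[0,0,-6],"angular":[0,0,0],"jaw":1},{"xyz":[0,0,-7],"angular":[0,0,0],"jaw":1},{"xyz":[0,0,-7],"angular":[0,0,0],"jaw":1}]}}

```text
clock: 8.5
position: [559.5, 18.0, 90.1]
tool_rot: [1.712, 0.783, -1.709]
ft_force: [0.2, 0.3, -2.3]
finger_gap: 26.8
```

Expected home height is about TCP 90. I'll feel for contact with small presses.

Call:
{"name": "send_rows", "arguments": {"rows": [{"xyz":[0,0,-0.7],"angular":[0,0,0],"jaw":1},{"xyz":[0,0,-1.4],"angular":[0,0,0],"jaw":1},{"xyz":[0,0,-1.4],"angular":[0,0,0],"jaw":1}]}}

```text
clock: 8.88
position: [559.5, 18.0, 89.9]
tool_rot: [1.712, 0.782, -1.709]
ft_force: [-3.4, -0.6, 8.6]
finger_gap: 26.9
```

Run:
```python
from h import *
c=snap('wrist','w5.png'); s=ctrl.get_state(); print({k:np.round(s[k],3).tolist() for k in ['clock','q','position','ft_force','finger_gap']})
```

```text
{'clock': 8.925, 'q': [0.002, 0.815, -0.199, 1.879, 0.323, 0.477, -1.135], 'position': [559.57, 18.007, 89.88], 'ft_force': [-2.004, -0.675, 8.323], 'finger_gap': 26.752}
```

View pics/w5.png

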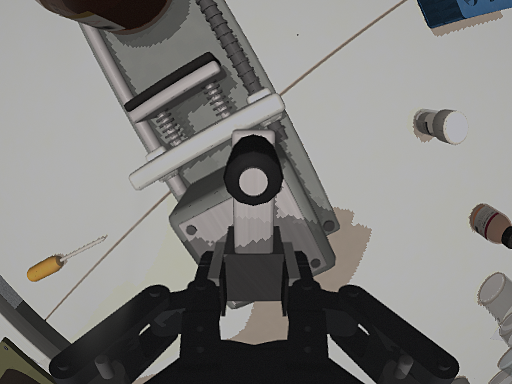

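Call:
{"name": "send_rows", "arguments": {"rows": [{"xyz":[0,0,0.3],"angular":[0,0,0],"jaw":0},{"xyz":[0,0,0.3],"angular":[0,0,0],"jaw":0},{"xyz":[0,0,0.3],"angular":[0,0,0],"jaw":0},{"xyz":[0,0,0.3],"angular":[0,0,0],"jaw":0},{"xyz":[0,0,15],"angular":[0,0,0],"jaw":0},{"xyz":[5,5.5,30],"angular":[0,0,0],"jaw":0},{"xyz":[20,23,30],"angular":[0,0,0],"jaw":0},{"xyz":[39,45.5,28],"angular":[0,0,0],"jaw":0},{"xyz":[39,45.5,27.5],"angular":[0,0,0],"jaw":0}]}}

```text
clock: 10.05
position: [600.2, 66.6, 118.5]
tool_rot: [1.714, 0.785, -1.703]
ft_force: [-0.7, -0.2, -0.3]
finger_gap: 85.5
```

Run:
```python
from h import *
c=snap('wrist','w6.png'); s=ctrl.get_state(); print({k:np.round(s[k],3).tolist() for k in ['clock','q','position','ft_force','finger_gap']})
p=snap('top','t6.png'); sc=snap('scene','s6.png')
a=cv2.imread('pics/w6.png');t=cv2.imread('pics/s6.png')
cv2.imwrite('pics/m6.png',np.hstack([cv2.resize(a,None,fx=.78,fy=.78),cv2.resize(t[180:300,90:260],(400,300))[:299]]))
```

```text
{'clock': 10.1, 'q': [-0.057, 0.811, -0.225, 1.734, 0.282, 0.625, -1.153], 'position': [598.936, 64.46, 118.075], 'ft_force': [0.793, -1.499, 0.428], 'finger_gap': 85.478}Traceback (most recent call last):
  File "<stdin>", line 5, in <module>
    return _nx.concatenate(arrs, 1, dtype=dtype, casting=casting)
           ~~~~~~~~~~~~~~~^^^^^^^^^^^^^^^^^^^^^^^^^^^^^^^^^^^^^^^
ValueError: all the input array dimensions except for the concatenation axis must match exactly, but along dimension 0, the array at index 0 has size 300 and the array at index 1 has size 299
```

View pics/w6.png

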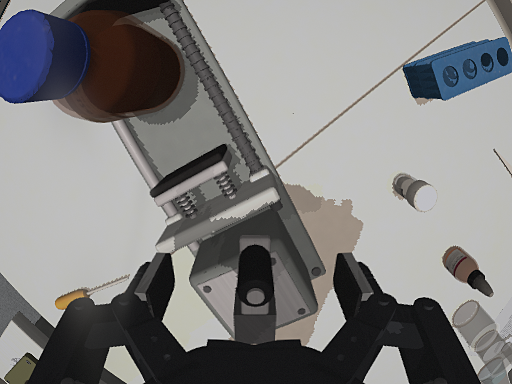

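Call:
{"name": "send_rows", "arguments": {"rows": [{"xyz":[0,0,0],"angular":[0,0,0],"jaw":0.5},{"xyz":[0,0,0],"angular":[0,0,0],"jaw":1},{"xyz":[0,0,0],"angular":[0,0,0],"jaw":1},{"xyz":[0,0,0],"angular":[0,0,0],"jaw":1},{"xyz":[0,0,0],"angular":[0,0,0],"jaw":1},{"xyz":[0,0,0],"angular":[0,0,0],"jaw":1}]}}

```text
clock: 10.95
position: [598.0, 62.3, 117.7]
tool_rot: [1.711, 0.781, -1.71]
ft_force: [-0.9, 0.0, 1.4]
finger_gap: 16.6
```

Run:
```python
from h import *
c=snap('wrist','w7.png'); s=ctrl.get_state(); print({k:np.round(s[k],3).tolist() for k in ['clock','q','position','ft_force','finger_gap']})
a=cv2.imread('pics/w7.png');cv2.imwrite('pics/w7c.png',cv2.resize(a[130:330,130:330],(800,800),interpolation=cv2.INTER_CUBIC)[:600])
```

```text
{'clock': 11.0, 'q': [-0.055, 0.811, -0.223, 1.736, 0.283, 0.625, -1.154], 'position': [597.968, 62.367, 117.731], 'ft_force': [-0.33, 0.288, 0.878], 'finger_gap': 16.296}
```

View pics/w7c.png

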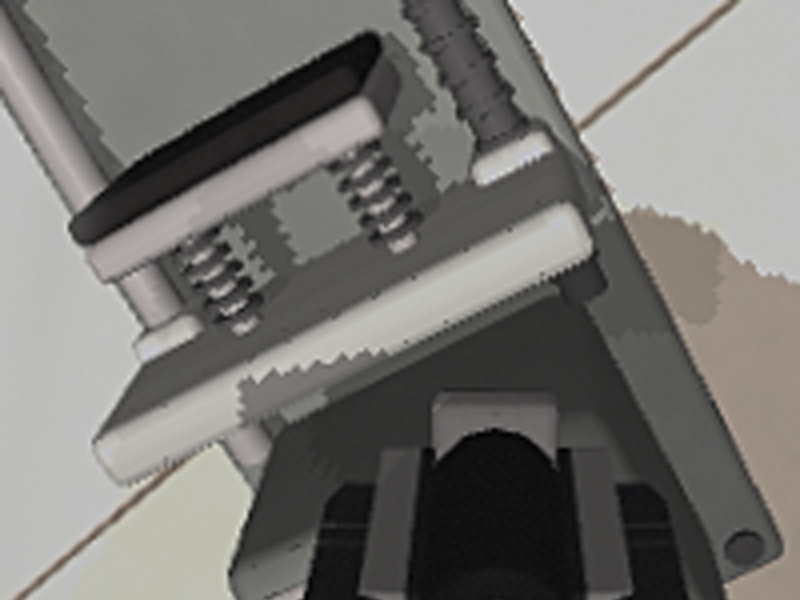

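Run:
```python
from h import *
c=ctrl.read_camera('wrist')
f=lambda a,z:px2w(c,130+(a[0]-1.5)/4,130+(a[1]-1.5)/4,z,True)
S=np.array([559.6,18.1,0])
L=f((108,466),68);Rr=f((585,228),68);m=(L+Rr)/2;d=Rr-L;print(L,Rr,np.linalg.norm(d),'jaw yaw',np.degrees(np.arctan2(d[1],d[0])))
yv=np.array([-d[1],d[0],0])/np.linalg.norm(d);print('clamp y yaw',np.degrees(np.arctan2(yv[1],yv[0])),'jaw y',(m-S)@yv,'x',(m-S)@d/np.linalg.norm(d))
```

```text
[526.47366189  93.20622297  68.        ] [625.01211361  70.66277399  68.        ] 101.08428938351537 jaw yaw -12.886259610134559
clamp y yaw 77.11374038986544 jaw y 65.82693565953628 x 1.5001876796361109
```

```bash
cat > circ.py <<'E'
import sys,json; from h import *
# args: n rows, deg/row ; from the current measured pose about centre
n,st=int(sys.argv[1]),float(sys.argv[2]); C=np.array([float(sys.argv[3]),float(sys.argv[4])]) if len(sys.argv)>3 else np.array([559.3,17.6])
s=ctrl.get_state();p=s['position'];v=p[:2]-C;a=np.degrees(np.arctan2(v[1],v[0]));F=s['ft_force']
t=np.array([np.sin(np.radians(a)),-np.cos(np.radians(a))]);rr=v/np.linalg.norm(v)
print('clock',s['clock'],'r',np.linalg.norm(v),'ang',a,'Ftan',-F[:2]@t,'Frad',F[:2]@rr,'Fz',F[2],'gap',s['finger_gap'],'q7',s['q'].round(2), 'p',p)
k=np.arange(1,n+1);A=np.radians(a-st*k);X=C+60*np.c_[np.cos(A),np.sin(A)]-p[:2]
print(json.dumps(X.round(1).tolist()))
E
python3 circ.py 10 9
```

```text
clock 11.05 r 59.14913865402827 ang 49.1612882167338 Ftan 0.35825975037816377 Frad 0.12308559532528968 Fz 1.409098509723363 gap 16.45307883034508 q7 [-0.06  0.81 -0.22  1.74  0.28  0.62 -1.15] p [597.97950963  62.34948199 117.72774005]
[[7.2, -6.1], [12.7, -13.7], [16.9, -22.1], [19.7, -31.1], [21.2, -40.4], [21.1, -49.8], [19.6, -59.1], [16.6, -68.0], [12.3, -76.4], [6.7, -84.0]]
```

Call:
{"name": "send_rows", "arguments": {"rows": [{"xyz":[7.2,-6.1,0],"angular":[0,0,0],"jaw":1},{"xyz":[12.7,-13.7,0],"angular":[0,0,0],"jaw":1},{"xyz":[16.9,-22.1,0],"angular":[0,0,0],"jaw":1},{"xyz":[19.7,-31.1,0],"angular":[0,0,0],"jaw":1},{"xyz":[21.2,-40.4,0],"angular":[0,0,0],"jaw":1},{"xyz":[21.1,-49.8,0],"angular":[0,0,0],"jaw":1}]}}

```text
clock: 11.8
position: [619.1, 14.5, 117.7]
tool_rot: [1.713, 0.785, -1.709]
ft_force: [-2.7, 4.9, 2.2]
finger_gap: 16.5
```

```bash
python3 circ.py 14 11
```

```text
clock 11.8 r 59.87393416868756 ang -2.9211458958002576 Ftan 4.735977624400105 Frad -2.9169068241287883 Fz 2.158048941089011 gap 16.472850027893966 q7 [ 0.04  0.83 -0.24  1.68  0.29  0.67 -1.07] p [619.096135    14.54873274 117.67620631]
[[-1.6, -11.4], [-5.4, -22.2], [-11.2, -32.1], [-18.8, -40.8], [-27.9, -47.8], [-38.2, -52.9], [-49.3, -56.0], [-60.8, -56.9], [-72.2, -55.7], [-83.2, -52.2], [-93.3, -46.7], [-102.2, -39.4], [-109.5, -30.6], [-115.0, -20.5]]
```

Call:
{"name": "send_rows", "arguments": {"rows": [{"xyz":[-1.6,-11.4,0],"angular":[0,0,0],"jaw":1},{"xyz":[-5.4,-22.2,0],"angular":[0,0,0],"jaw":1},{"xyz":[-11.2,-32.1,0],"angular":[0,0,0],"jaw":1},{"xyz":[-18.8,-40.8,0],"angular":[0,0,0],"jaw":1},{"xyz":[-27.9,-47.8,0],"angular":[0,0,0],"jaw":1},{"xyz":[-38.2,-52.9,0],"angular":[0,0,0],"jaw":1},{"xyz":[-49.3,-56.0,0],"angular":[0,0,0],"jaw":1},{"xyz":[-60.8,-56.9,0],"angular":[0,0,0],"jaw":1}]}}

```text
clock: 12.8
position: [558.0, -44.1, 117.9]
tool_rot: [1.713, 0.782, -1.709]
ft_force: [4.3, -0.7, -0.1]
finger_gap: 16.3
```

```bash
python3 circ.py 20 11
```

```text
clock 12.8 r 61.73544972237543 ang -91.22709503512189 Ftan 4.340418695055378 Frad 0.651110434267812 Fz -0.1345033501833492 gap 16.346068166564155 q7 [ 0.13  0.77 -0.23  1.86  0.32  0.54 -1.02] p [557.97792229 -44.12129181 117.9490467 ]
[[-11.4, 3.1], [-22.3, 6.6], [-32.4, 12.1], [-41.3, 19.5], [-48.6, 28.4], [-54.0, 38.5], [-57.4, 49.5], [-58.7, 60.9], [-57.7, 72.4], [-54.6, 83.4], [-49.4, 93.7], [-42.4, 102.8], [-33.8, 110.4], [-23.8, 116.2], [-13.0, 120.0], [-1.6, 121.7], [9.9, 121.1], [21.1, 118.4], [31.5, 113.6], [40.9, 106.8]]
```

Call:
{"name": "send_rows", "arguments": {"rows": [{"xyz":[-11.4,3.1,0],"angular":[0,0,0],"jaw":1},{"xyz":[-22.3,6.6,0],"angular":[0,0,0],"jaw":1},{"xyz":[-32.4,12.1,0],"angular":[0,0,0],"jaw":1},{"xyz":[-41.3,19.5,0],"angular":[0,0,0],"jaw":1},{"xyz":[-48.6,28.4,0],"angular":[0,0,0],"jaw":1},{"xyz":[-54.0,38.5,0],"angular":[0,0,0],"jaw":1},{"xyz":[-57.4,49.5,0],"angular":[0,0,0],"jaw":1},{"xyz":[-58.7,60.9,0],"angular":[0,0,0],"jaw":1}]}}

```text
clock: 13.8
position: [498.7, 17.6, 117.8]
tool_rot: [1.712, 0.782, -1.71]
ft_force: [1.7, -5.3, 0.8]
finger_gap: 16.3
```

```bash
python3 circ.py 20 12
```

```text
clock 13.8 r 60.592300433048834 ang -179.9914482501863 Ftan 5.298477466587342 Frad -1.7234396212905834 Fz 0.8233416041188235 gap 16.262130409597802 q7 [-0.01  0.72 -0.19  2.04  0.32  0.41 -1.16] p [498.70770024  17.59095622 117.8225896 ]
[[1.9, 12.5], [5.8, 24.4], [12.0, 35.3], [20.4, 44.6], [30.6, 52.0], [42.0, 57.1], [54.3, 59.7], [66.9, 59.7], [79.1, 57.1], [90.6, 52.0], [100.7, 44.6], [109.1, 35.3], [115.4, 24.4], [119.3, 12.5], [120.6, 0.0], [119.3, -12.5], [115.4, -24.4], [109.1, -35.3], [100.7, -44.6], [90.6, -51.9]]
```

Call:
{"name": "send_rows", "arguments": {"rows": [{"xyz":[1.9,12.5,0],"angular":[0,0,0],"jaw":1},{"xyz":[5.8,24.4,0],"angular":[0,0,0],"jaw":1},{"xyz":[12.0,35.3,0],"angular":[0,0,0],"jaw":1},{"xyz":[20.4,44.6,0],"angular":[0,0,0],"jaw":1},{"xyz":[30.6,52.0,0],"angular":[0,0,0],"jaw":1},{"xyz":[42.0,57.1,0],"angular":[0,0,0],"jaw":1},{"xyz":[54.3,59.7,0],"angular":[0,0,0],"jaw":1},{"xyz":[66.9,59.7,0],"angular":[0,0,0],"jaw":1},{"xyz":[79.1,57.1,0],"angular":[0,0,0],"jaw":1},{"xyz":[90.6,52.0,0],"angular":[0,0,0],"jaw":1},{"xyz":[100.7,44.6,0],"angular":[0,0,0],"jaw":1}]}}

```text
clock: 15.18
position: [595.0, 64.8, 116.9]
tool_rot: [1.704, 0.79, -1.717]
ft_force: [-7.8, -0.6, 5.5]
finger_gap: 16.8
```

```bash
python3 circ.py 20 12
python3 - <<'E'
from h import *
snap('wrist','w8.png')
E
```

```text
clock 15.175 r 59.20686883508342 ang 52.917622912040144 Ftan 5.9118702476279905 Frad -5.181029637748695 Fz 5.530145429312687 gap 16.760419872322203 q7 [-0.06  0.81 -0.22  1.74  0.27  0.63 -1.14] p [594.99952994  64.83342968 116.91444866]
[[9.6, -7.9], [16.8, -18.2], [21.7, -29.8], [24.1, -42.1], [23.8, -54.6], [21.0, -66.8], [15.7, -78.2], [8.1, -88.2], [-1.4, -96.4], [-12.3, -102.5], [-24.3, -106.1], [-36.8, -107.2], [-49.3, -105.7], [-61.1, -101.6], [-71.9, -95.1], [-81.0, -86.5], [-88.2, -76.2], [-93.1, -64.7], [-95.5, -52.4], [-95.2, -39.8]]
```

View pics/w8.png

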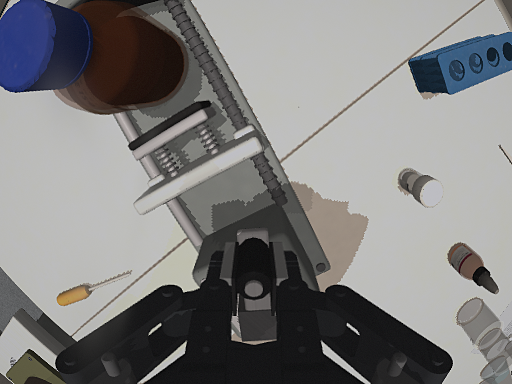

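```bash
python3 circ.py 16 12 558.8 16.7
```

```text
clock 15.225 r 60.17288635532129 ang 50.83114333314748 Ftan 3.8335078226285373 Frad -3.691262494886417 Fz 5.476780386521944 gap 16.45440721554227 q7 [-0.06  0.81 -0.22  1.73  0.27  0.63 -1.14] p [596.80567552  63.35131167 116.9835466 ]
[[8.7, -9.0], [15.5, -19.6], [20.0, -31.3], [21.9, -43.7], [21.2, -56.2], [17.9, -68.3], [12.2, -79.5], [4.3, -89.2], [-5.5, -97.1], [-16.7, -102.7], [-28.8, -105.9], [-41.3, -106.6], [-53.7, -104.6], [-65.4, -100.0], [-75.9, -93.2], [-84.7, -84.3]]
```

Call:
{"name": "send_rows", "arguments": {"rows": [{"xyz":[8.7,-9.0,0.5],"angular":[0,0,0],"jaw":1},{"xyz":[15.5,-19.6,0.6],"angular":[0,0,0],"jaw":1},{"xyz":[20.0,-31.3,0.6],"angular":[0,0,0],"jaw":1},{"xyz":[21.9,-43.7,0.6],"angular":[0,0,0],"jaw":1},{"xyz":[21.2,-56.2,0.6],"angular":[0,0,0],"jaw":1},{"xyz":[17.9,-68.3,0.6],"angular":[0,0,0],"jaw":1},{"xyz":[12.2,-79.5,0.6],"angular":[0,0,0],"jaw":1},{"xyz":[4.3,-89.2,0.6],"angular":[0,0,0],"jaw":1},{"xyz":[-5.5,-97.1,0.6],"angular":[0,0,0],"jaw":1},{"xyz":[-16.7,-102.7,0.6],"angular":[0,0,0],"jaw":1},{"xyz":[-28.8,-105.9,0.6],"angular":[0,0,0],"jaw":1},{"xyz":[-41.3,-106.6,0.6],"angular":[0,0,0],"jaw":1},{"xyz":[-53.7,-104.6,0.6],"angular":[0,0,0],"jaw":1},{"xyz":[-65.4,-100.0,0.6],"angular":[0,0,0],"jaw":1},{"xyz":[-75.9,-93.2,0.6],"angular":[0,0,0],"jaw":1},{"xyz":[-84.7,-84.3,0.6],"angular":[0,0,0],"jaw":1}]}}

```text
clock: 17.23
position: [512.0, -21.6, 117.8]
tool_rot: [1.707, 0.784, -1.717]
ft_force: [0.2, -5.1, 3.7]
finger_gap: 16.4
```

```bash
python3 - <<'E'
from h import *
snap('wrist','w9.png')
E
python3 circ.py 20 12 558.8 16.7
```

```text
clock 17.275 r 60.4799613824639 ang -143.13374333339277 Ftan 2.035408361848944 Frad 4.412167882019488 Fz 5.133973178269415 gap 16.220741971399924 q7 [ 0.07  0.73 -0.2   2.    0.32  0.45 -1.08] p [510.413725  -19.5849021 117.7964956]
[[-6.1, 11.1], [-10.1, 22.9], [-11.6, 35.4], [-10.5, 47.9], [-6.8, 59.9], [-0.7, 70.8], [7.6, 80.3], [17.6, 87.8], [29.0, 93.1], [41.2, 95.9], [53.8, 96.0], [66.1, 93.6], [77.6, 88.7], [87.9, 81.5], [96.4, 72.3], [102.8, 61.5], [106.9, 49.6], [108.4, 37.2], [107.3, 24.7], [103.6, 12.7]]
```

View pics/w9.png

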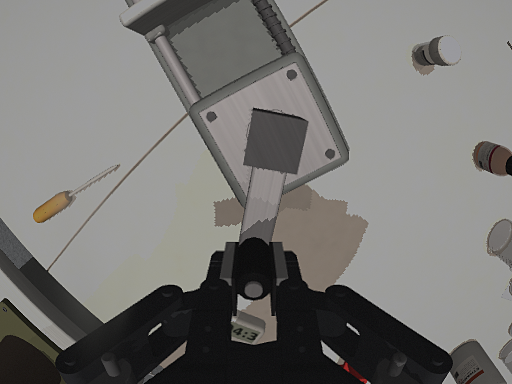

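Call:
{"name": "send_rows", "arguments": {"rows": [{"xyz":[-6.1,11.1,0.2],"angular":[0,0,0],"jaw":1},{"xyz":[-10.1,22.9,0.4],"angular":[0,0,0],"jaw":1},{"xyz":[-11.6,35.4,0.5],"angular":[0,0,0],"jaw":1},{"xyz":[-10.5,47.9,0.5],"angular":[0,0,0],"jaw":1},{"xyz":[-6.8,59.9,0.5],"angular":[0,0,0],"jaw":1},{"xyz":[-0.7,70.8,0.5],"angular":[0,0,0],"jaw":1},{"xyz":[7.6,80.3,0.5],"angular":[0,0,0],"jaw":1},{"xyz":[17.6,87.8,0.5],"angular":[0,0,0],"jaw":1},{"xyz":[29.0,93.1,0.5],"angular":[0,0,0],"jaw":1},{"xyz":[41.2,95.9,0.5],"angular":[0,0,0],"jaw":1},{"xyz":[53.8,96.0,0.5],"angular":[0,0,0],"jaw":1},{"xyz":[66.1,93.6,0.5],"angular":[0,0,0],"jaw":1},{"xyz":[77.6,88.7,0.5],"angular":[0,0,0],"jaw":1},{"xyz":[87.9,81.5,0.5],"angular":[0,0,0],"jaw":1},{"xyz":[87.9,81.5,0.5],"angular":[0,0,0],"jaw":1}]}}

```text
clock: 19.15
position: [595.7, 64.0, 117.3]
tool_rot: [1.7, 0.793, -1.722]
ft_force: [-4.5, -0.4, 1.8]
finger_gap: 16.6
```

```bash
python3 - <<'E'
from h import *
snap('wrist','w10.png')
E
python3 circ.py 20 9 558.8 16.7
```

```text
clock 19.2 r 59.90623034387923 ang 51.92854735148923 Ftan 3.8188333197157602 Frad -3.5953074152307423 Fz 0.389602753005196 gap 16.820096075096714 q7 [-0.06  0.81 -0.22  1.73  0.26  0.64 -1.13] p [595.74080025  63.86072212 117.36281596]
[[7.0, -6.3], [12.8, -13.7], [17.5, -21.9], [20.8, -30.7], [22.6, -39.9], [23.0, -49.3], [21.9, -58.7], [19.4, -67.8], [15.5, -76.3], [10.3, -84.2], [3.9, -91.1], [-3.5, -96.9], [-11.7, -101.6], [-20.5, -104.9], [-29.7, -106.7], [-39.1, -107.1], [-48.5, -106.0], [-57.5, -103.5], [-66.1, -99.6], [-73.9, -94.4]]
```

View pics/w10.png

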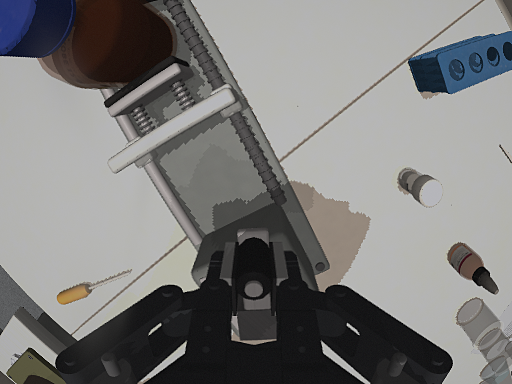

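Run:
```python
from h import *
a=cv2.imread('pics/w10.png');cv2.imwrite('pics/w10c.png',cv2.resize(a[30:180,90:250],(800,750),interpolation=cv2.INTER_CUBIC)[:600])
snap('scene','s10.png');t=cv2.imread('pics/s10.png');cv2.imwrite('pics/s10c.png',cv2.convertScaleAbs(cv2.resize(t[190:290,95:250],None,fx=5,fy=5,interpolation=cv2.INTER_CUBIC),alpha=1.3))
```

```text
(no output)
```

View pics/w10c.png

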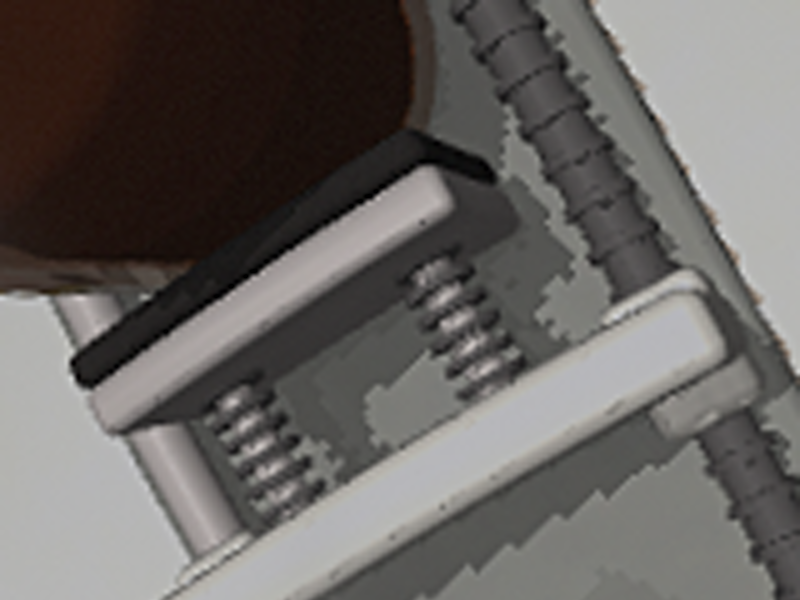

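View pics/s10c.png

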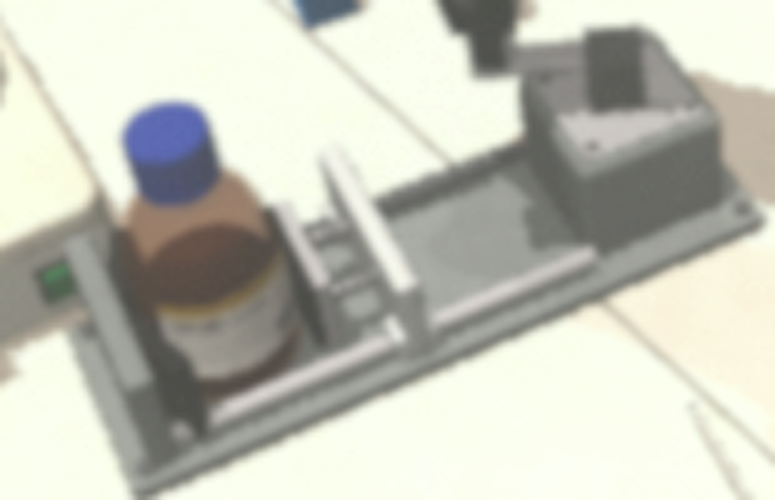

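```bash
cat > gap.py <<'E'
from h import *
c=ctrl.read_camera('wrist');s=ctrl.get_state();S=np.array([558.9,17.2])
yaw=np.radians(77.1);Y=np.array([np.cos(yaw),np.sin(yaw)])
def run(T,offs,sc,lines,cam):
    for n,z,pts in lines:
        print(T,n,[round(float((px2w(cam,offs[0]+(a-sc/2+.5)/sc,offs[1]+(b-sc/2+.5)/sc,z,True)[:2]-S)@Y),1) for a,b in pts])
E
python3 - <<'E'
from gap import *
# pose of w7 vs w10 nearly the same; rebuild w7 camera from tool pose (shift)
c7=dict(c);c7['origin']=np.array(c['origin'])+np.array([597.97,62.35,117.73])-s['position']
run('w7',(130,130),4,[('jawfront',68,[(100,440),(330,325),(560,207)]),('padrear',58,[(105,283),(383,135)]),('padrear68',68,[(105,283),(383,135)])],c7)
run('w10',(90,30),5,[('jawfront',68,[(165,597),(420,448),(680,296)]),('padrear',58,[(120,435),(450,215)]),('padrear68',68,[(120,435),(450,215)])],c)
E
```

```text
w7 jawfront [71.6, 71.7, 72.4]
w7 padrear [95.9, 95.5]
w7 padrear68 [97.5, 97.1]
w10 jawfront [142.3, 140.7, 141.1]
w10 padrear [167.2, 167.4]
w10 padrear68 [165.3, 165.5]
```

Call:
{"name": "send_rows", "arguments": {"rows": [{"xyz":[7.0,-6.3,0.2],"angular":[0,0,0],"jaw":1},{"xyz":[12.8,-13.7,0.2],"angular":[0,0,0],"jaw":1},{"xyz":[17.5,-21.9,0.2],"angular":[0,0,0],"jaw":1},{"xyz":[20.8,-30.7,0.2],"angular":[0,0,0],"jaw":1},{"xyz":[22.6,-39.9,0.2],"angular":[0,0,0],"jaw":1},{"xyz":[23.0,-49.3,0.2],"angular":[0,0,0],"jaw":1},{"xyz":[23.0,-49.3,0.2],"angular":[0,0,0],"jaw":1}]}}

```text
clock: 20.18
position: [619.0, 18.7, 117.6]
tool_rot: [1.703, 0.799, -1.717]
ft_force: [-1.1, 4.7, -1.0]
finger_gap: 16.6
```

```bash
python3 - <<'E'
from h import *
snap('wrist','w11.png');a=cv2.imread('pics/w11.png');cv2.imwrite('pics/w11c.png',cv2.resize(a[0:150,60:220],(800,750),interpolation=cv2.INTER_CUBIC)[:600])
E
python3 circ.py 20 9 558.8 16.7
```

```text
clock 20.225 r 60.2278958475386 ang 1.9354185381712146 Ftan 4.5596281713242535 Frad -1.4706058268176914 Fz 0.2093264323834083 gap 16.259378191068034 q7 [ 0.03  0.84 -0.23  1.67  0.27  0.68 -1.05] p [618.99353761  18.73407686 117.60161733]
[[-0.6, -9.4], [-2.5, -18.6], [-5.8, -27.5], [-10.5, -35.6], [-16.4, -43.0], [-23.3, -49.4], [-31.2, -54.5], [-39.7, -58.4], [-48.8, -60.9], [-58.2, -62.0], [-67.6, -61.6], [-76.8, -59.7], [-85.6, -56.4], [-93.8, -51.7], [-101.2, -45.9], [-107.5, -38.9], [-112.7, -31.1], [-116.6, -22.5], [-119.1, -13.4], [-120.2, -4.1]]
```

View pics/w11.png

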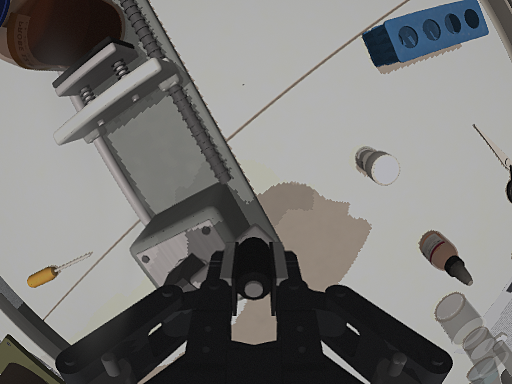

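View pics/w11c.png

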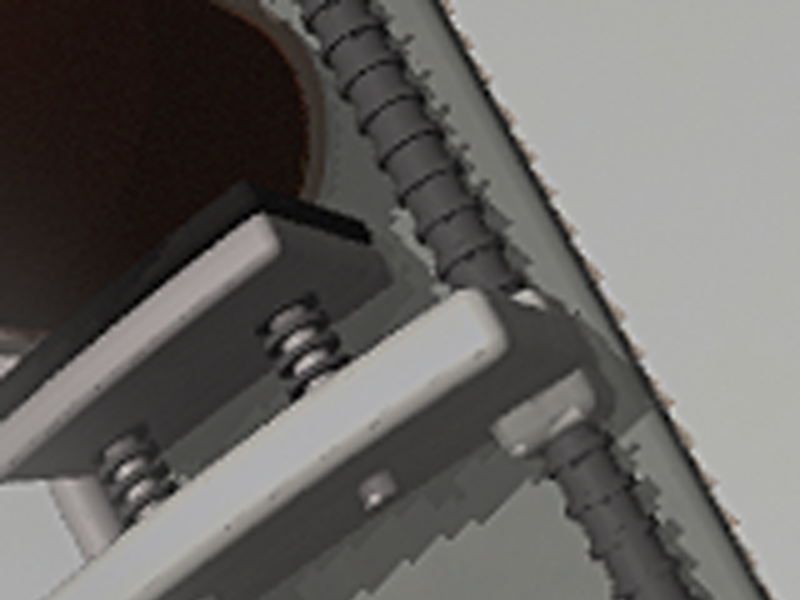

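Run:
```python
from gap import *
for z in (58,63): run('w11',(60,0),5,[('jawfront',68,[(60,594),(260,443),(455,295)]),('padrear%d'%z,z,[(15,475),(150,365),(275,258)])],c)
```

```text
w11 jawfront [145.5, 144.7, 146.2]
w11 padrear58 [169.4, 168.8, 170.2]
w11 jawfront [145.5, 144.7, 146.2]
w11 padrear63 [167.4, 166.8, 168.2]
```

Call:
{"name": "send_rows", "arguments": {"rows": [{"xyz":[-0.6,-9.4,0.2],"angular":[0,0,0],"jaw":1},{"xyz":[-2.5,-18.6,0.2],"angular":[0,0,0],"jaw":1},{"xyz":[-5.8,-27.5,0.2],"angular":[0,0,0],"jaw":1},{"xyz":[-10.5,-35.6,0.2],"angular":[0,0,0],"jaw":1},{"xyz":[-16.4,-43.0,0.2],"angular":[0,0,0],"jaw":1},{"xyz":[-16.4,-43.0,0.2],"angular":[0,0,0],"jaw":1}]}}

```text
clock: 21.02
position: [605.4, -21.8, 118.1]
tool_rot: [1.708, 0.8, -1.709]
ft_force: [4.0, 3.8, -5.6]
finger_gap: 16.3
```

```bash
python3 - <<'E'
from h import *
snap('wrist','w12.png');a=cv2.imread('pics/w12.png');cv2.imwrite('pics/w12c.png',cv2.resize(a[0:120,40:200],(800,600),interpolation=cv2.INTER_CUBIC)[:600])
E
python3 circ.py 20 9 558.8 16.7
```

```text
clock 21.075 r 60.47800073885116 ang -39.42424360875381 Ftan 4.921943329580315 Frad 1.5282888786491058 Fz -5.469094651025625 gap 16.40264937160944 q7 [ 0.1   0.82 -0.24  1.71  0.28  0.65 -1.  ] p [605.51713463 -21.70700334 118.10197005]
[[-6.9, -6.5], [-14.4, -12.2], [-22.7, -16.6], [-31.6, -19.7], [-40.9, -21.3], [-50.3, -21.5], [-59.6, -20.2], [-68.6, -17.4], [-77.1, -13.3], [-84.8, -7.9], [-91.6, -1.4], [-97.3, 6.1], [-101.7, 14.4], [-104.8, 23.3], [-106.4, 32.6], [-106.6, 42.0], [-105.3, 51.3], [-102.6, 60.3], [-98.5, 68.8], [-93.1, 76.5]]
```

View pics/w12c.png

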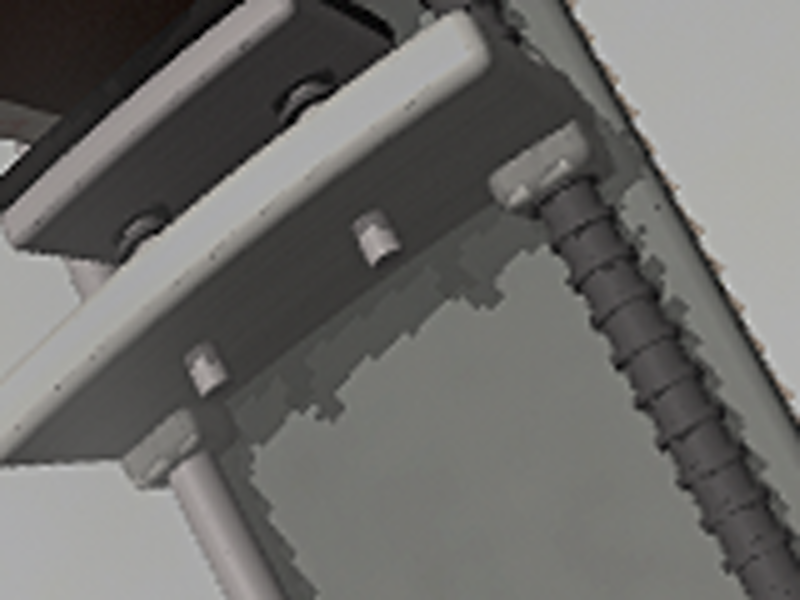

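Run:
```python
from gap import *
for z in (58,63): run('w12',(40,0),5,[('jawfront',68,[(5,370),(230,185),(440,18)]),('padrear%d'%z,z,[(22,245),(170,125),(285,32)])],c)
```

```text
w12 jawfront [151.0, 148.9, 150.4]
w12 padrear58 [172.6, 170.6, 170.6]
w12 jawfront [151.0, 148.9, 150.4]
w12 padrear63 [169.5, 167.5, 167.6]
```

Call:
{"name": "send_rows", "arguments": {"rows": [{"xyz":[0,0,-0.6],"angular":[0,0,0],"jaw":1},{"xyz":[0,0,-0.6],"angular":[0,0,0],"jaw":0},{"xyz":[0,0,-0.6],"angular":[0,0,0],"jaw":0},{"xyz":[0,0,-0.6],"angular":[0,0,0],"jaw":0},{"xyz":[0,0,-0.6],"angular":[0,0,0],"jaw":0},{"xyz":[0,0,-0.6],"angular":[0,0,0],"jaw":0},{"xyz":[0,0,20],"angular":[0,0,0],"jaw":0},{"xyz":[0,0,60],"angular":[0,0,0],"jaw":0},{"xyz":[0,0,100],"angular":[0,0,0],"jaw":0},{"xyz":[-22,44,100],"angular":[0,0,0],"jaw":0},{"xyz":[-44,88,100],"angular":[0,0,0],"jaw":0},{"xyz":[-65,130,100],"angular":[0,0,0],"jaw":0},{"xyz":[-65,130,100],"angular":[0,0,0],"jaw":0},{"xyz":[-65,130,100],"angular":[0,0,0],"jaw":0}]}}

```text
clock: 22.88
position: [540.9, 107.6, 218.1]
tool_rot: [1.708, 0.799, -1.709]
ft_force: [0.1, -0.3, -0.0]
finger_gap: 85.8
```

Run:
```python
from h import *
c=snap('wrist','w13.png');s=ctrl.get_state();print(s['clock'],s['position'],s['ft_force'],c['origin'])
a=cv2.imread('pics/w13.png')
u,v=map(int,w2px(c,(588,150,65),True));print(u,v);u0,v0=max(u-80,0),max(v-60,0);print(u0,v0)
cv2.imwrite('pics/w13c.png',cv2.resize(a[v0:v0+120,u0:u0+160],(800,600),interpolation=cv2.INTER_CUBIC))
```

```text
22.925 [541.135013   106.84698006 218.03935728] [-0.52141212 -0.80249286  0.52198221] [596.17014857 171.04832449 361.06512244]
263 118
183 58
```

View pics/w13.png

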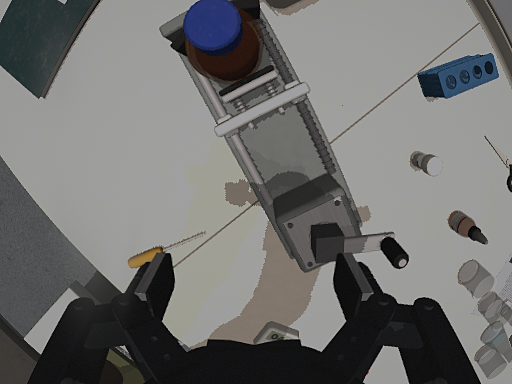

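View pics/w13c.png

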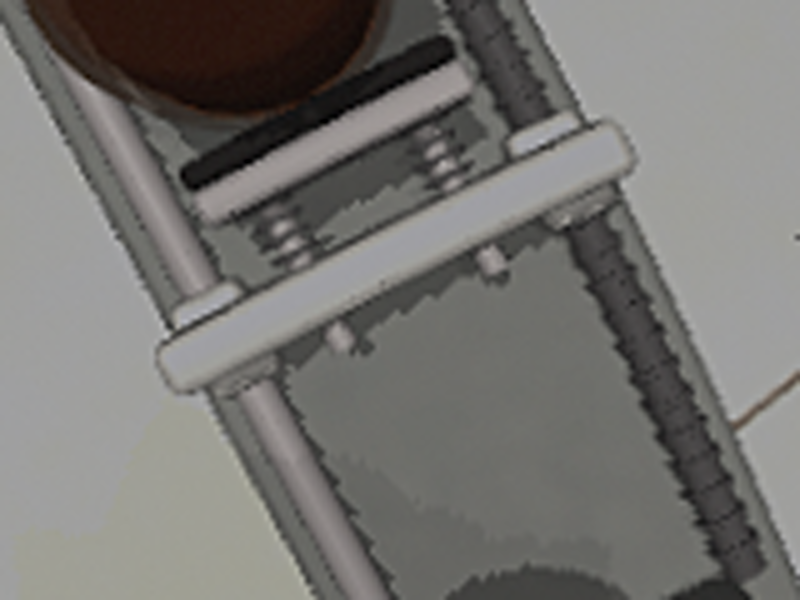

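Run:
```python
from gap import *
for z in (58,63,67): run('w13',(183,58),5,[('padrear%d'%z,z,[(215,222),(340,158),(468,90)]),('padfront',z,[(185,165),(300,105),(440,38)])],c)
run('w13',(183,58),5,[('jawfront',68,[(170,342),(390,232),(610,123)]),('jawrear',68,[(185,392),(400,285),(630,172)])],c)
# jaw yaw and housing reference
f=lambda a,z:px2w(c,183+(a[0]-2)/5,58+(a[1]-2)/5,z,True)[:2]
d=f((610,123),68)-f((170,342),68);print('yaw',np.degrees(np.arctan2(d[1],d[0]))+90)
a=cv2.imread('pics/w13.png')
cv2.imwrite('pics/w13h.png',np.hstack([cv2.resize(a[180:280,260:360],(400,400),interpolation=cv2.INTER_CUBIC),cv2.resize(a[0:100,160:260],(400,400),interpolation=cv2.INTER_CUBIC)]))
```

```text
w13 padrear58 [167.3, 167.0, 167.8]
w13 padfront [180.5, 180.3, 179.7]
w13 padrear63 [167.2, 166.9, 167.6]
w13 padfront [180.2, 180.0, 179.4]
w13 padrear67 [167.0, 166.7, 167.5]
w13 padfront [179.9, 179.7, 179.1]
w13 jawfront [150.3, 149.3, 149.6]
w13 jawrear [140.1, 139.1, 139.2]
yaw 76.66713882752825
```

View pics/w13h.png

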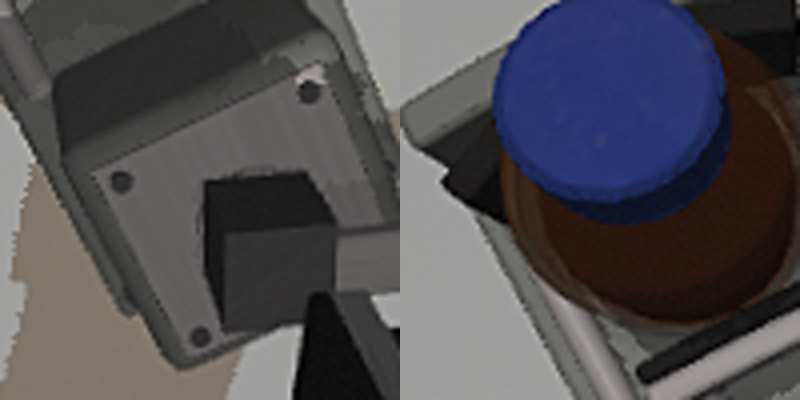

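Run:
```python
from h import *
c=snap('wrist','w14.png')
# observed hub top centre (approx corners 223,232 / 335,225 / 330,325? / 222,330 in 4x crop at 260,180)
for z in (114,118,122): print(z,np.round((np.array(w2px(c,(559.2,17.4,z),True))-[260,180])*4))
for z in (83,87): print('bottom',z,np.round((np.array(w2px(c,(559.2,17.4,z),True))-[260,180])*4))
for o in ((0,0),): print('handle top pred z151 yaw-39', np.round(w2px(c,(559.2+60*np.cos(np.radians(-39.4)),17.4+60*np.sin(np.radians(-39.4)),151),True)))
snap('scene','s14.png');t=cv2.imread('pics/s14.png');cv2.imwrite('pics/s14c.png',cv2.convertScaleAbs(cv2.resize(t[185:285,100:260],None,fx=5,fy=5,interpolation=cv2.INTER_CUBIC),alpha=1.3))
```

```text
114 [275. 278.]
118 [278. 287.]
122 [282. 295.]
bottom 83 [249. 221.]
bottom 87 [252. 228.]
handle top pred z151 yaw-39 [399. 266.]
```

View pics/s14c.png

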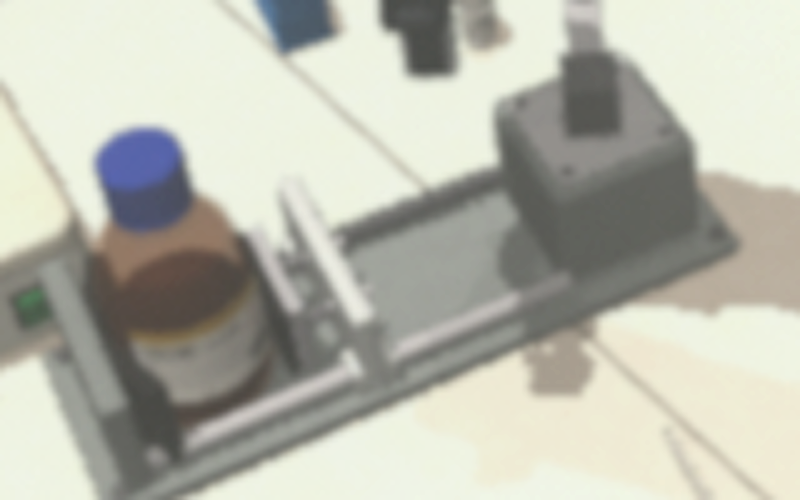

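```bash
python3 -c "
from workcell import ctrl
print(ctrl.hand_in(), ctrl.get_state()['clock'])"
```

```text
the job is handed in; nothing more can be done
the job is handed in; nothing more can be done
```

The bottle is clamped in the V. I fitted the grey crank fully home, wound it about 2.25 turns clockwise by its handle, let go, and handed in at about 23 s of the 72 s allowed. The handing-in gives no verdict.

- **Fit:** the crank slid down the spindle with almost no force. It stopped at the height expected for fully home, where I pressed with about 11 N, just over the 5 to 10 N you said is enough. In the last pictures the hub top lies where it should at 114 mm, so it is still seated.
- **Winding:** the turning force at the handle stayed at about 4 to 6 N. Sideways forces reached about 5 N.
- **Clamping:** in the last picture the pad face is about 180 mm from the spindle axis, which means the bottle is home in the V. The jaw is at about 144.6 mm, so the springs are pressed in by about 8.6 mm, roughly 21 N. Comparing the pad-to-jaw gap before and after gives a little less, 18 to 21 N. Both are within the 10 to 30 N asked for.
- **Disagreements:**
  - An oblique view just before I let go suggested only 3.6 to 6.7 mm of spring travel. I trusted the later near-overhead view instead.
  - The turning force was about 4.9 N where roughly 6 N would be expected at this clamping; that reading is rough.
  - The starting jaw position measured about 66 mm, slightly over the 64 mm that 2 turns short would imply.
- **Rest of the scene:** the robot stood clear and touching nothing. I never went near the red look-alike or the other things, but made no separate check of them at the end.

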